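# Load a brass blank under the spring clip of a stamping block

### The arm

A 7-joint arm with a two-finger parallel gripper is mounted at the origin on the work surface. World frame = base frame: x ahead of the robot, y to its left, z up, the work surface at z = 0. Lengths are in m, angles in rad, forces in N, time in s.
With the tool pointing down it reaches from about 0.4 to 0.875 m from the base axis. Payload 4.4 kg.
Tool frame: the origin (TCP) lies at the very end of the fingers, on their centre line; the grasp point (between the pads) lies 19 mm behind it; z points along the fingers, y is the line along which they close (so a half turn about z gives the same grasp; the last joint's range is limited). The gripper opens to 85 mm and grips with 20 to 120 N. Pads are 22 mm wide; open, the fingers measure 114 mm over their backs; the gripper's body (76 mm by 85 mm) begins 54 mm behind the grasp point. The pads swing forward as they close: fully open they stand 13 mm farther back than shut.
Start: joints at [-1.35, 0.628, 0.038, 1.517, -0.027, 0.996, -0.02], TCP at [0.184, 0.623, 0.231] pointing down, gripper open.
Joint ranges: [-3.06, 3.06], [-0.37, 2.12], [-1.25, 1.32], [0.18, 2.47], [-1.1, 4.24], [0.23, 1.98], [-2.94, 2.94]. Speed limits (rad/s): [2.57, 2.57, 3.14, 3.14, 3.14, 3.14, 3.14].

### API

Orientations are given as a rotation vector (axis times angle).
In Python, from workcell import manip gives the robot as it stands.
- The arm moves only by the shell command python3 -m crank 'ROWS' [FORCE]. ROWS is JSON, a list of rows, each a list of 7 numbers: the shift along the world's x, y, z as a fraction of full scale, then the turn, a rotation vector about the world's x, y, z as a fraction of full scale, then the closure, from -1 (fully open) to 1 (shut). A call has 1 to 8 rows; each row is the pose to reach, as a shift and turn from the pose commanded when the call began, turning the shorter way round; what a row does not reach only later rows make up. Full scale, the value 1, is 0.3 m for a shift and 2 pi rad for a turn. A row lasts 1/8 s, in which the tool goes at most 62.5 mm and 10.7 degrees, less where a joint would pass 70% of its speed; a pose out of reach is approached as far as the arm can. A call with a number of a shift or a turn outside -1 to 1 is refused whole. A call with a gripper value outside its range is refused whole. The fingers move at their own pace and stop on an object; FORCE is the grip in N (left out, the last holds). Time passes only in rows, so rows that repeat a pose let the fingers close. It gives the time, the measured TCP pose, the force, the opening and the grip force at its end, in the units of the state.
- manip.read_state(): the state, without advancing time (a new reading comes with each control period).
- manip.camera(name): name is "scene" or "top" or "wrist"; returns a dict with "image" (480x640x3 uint8, red, green, blue), "fx", "fy", "cx", "cy" (pixels), "D" ([k1, k2, p1, p2, k3] as OpenCV has them; the pictures are not rectified), "R" (3x3) and "t" (3): a world point X has camera coordinates R X + t; the wrist camera has in their place "T_tool_cam" (4x4, takes a point from camera to tool coordinates, whose origin is the TCP and whose axes are the flange's). Camera axes: x right, y down, z forward; pixel columns grow to the right and rows downward; lengths in m; the calibration is good to about 2 mm. A picture is of the moment at which its call begins: read the wrist's pose just before it. There is no depth.
- manip.sign_off(): hands the job in; it is judged then, once.
Trained networks look in the newest picture that a camera, given by its name, has taken for a name from the list of things; names that differ only in an ending like _2 or _b are one class to them, and where a whole thing is asked for, a point or a joint stands for the part that bears it (a point fixed in the world has none). Each returns a list of dicts, best first, with "conf" (0 to 1); they miss things now and then, are a little off and sometimes report something else, mostly with a low value. They report only what shows in the picture. A call takes as long as a camera call.
- manip.boxes_of(camera, label): "box" ([centre column, centre row, width, height] as shares, 0 to 1, of the picture: columns of its width, rows of its height, round what is visible of it).
- manip.regions_of(camera, label): "region" (480x640 bool, what is visible of it) and "box" ([centre column, centre row, width, height] as shares, 0 to 1, of the picture: columns of its width, rows of its height, round what is visible of it).
The state is a dict: "t": time; "joint_pos": joint angles; "joint_velocities": joint speeds; "joint_torque": joint torques, N m; "tool_pos": TCP position; "orientation": TCP orientation; "ft_force": force on the tool from outside, world axes, zero at the start; "wrist_torque": the same for the moment, N m; "width": finger opening in m; "finger_force": force on a finger pad.
Only numpy, scipy, OpenCV 4.12 (cv2) and the standard library are available. Lean on these libraries where they do the work, as an engineer would, in place of code of your own. Each camera call takes 0.05 s, during which the arm holds its last target. There are 200 camera calls.

### The job

The brass blank waits in the channel of the stamping block, just short of the spring clip's jaw. With one fingertip hold the clip's long thumb bar down so that the jaw stands open, and keep it down while the other fingertip pushes the blank along the channel, beneath the jaw, until it is fully home against the end stop; then let go so that the jaw clamps the blank. Do not pick the blank up, and leave the hammer, punch case, jar and loose punch around the block as they are.

Things in the scene. Friction and masses are not known exactly. Their poses are not given: they have to be found in the camera images.
- block: Steel stamping block on a rubber pad, 112 x 176 mm (x by y), fixed to the bench. Origin: centre of its underside, at bench height. z up; the blank is pushed to its +y; the thumb bar is on its +x side. Channel floor 28 mm above the bench. The channel runs along y from a 4 mm fence (inner face x = +5 mm, y = -77 to 19) to a 3 mm front rail (inner face x = -28.5, y = -79 to 61), open above.
- blank: Loose flat brass blank, 32 x 56 x 6 mm (x, y, z), 90 g, with a 5 mm hole near its trailing (-y) end. Origin: centre of its underside; axes as the block's. It lies on the channel floor and starts 33 to 46 mm short of home, its leading end 7 to 20 mm before the jaw. Home against the stop its origin is at x = -11.75 (within 0.75), y = +30, z = +28 mm in the block's frame.
- clip (a joint): Spring clip, a steel rocker on a rod along the block's y at x = +13 mm, 32 mm above the bench. Value in rad: 0 at rest (jaw down, bar sloping up away from the rod), 0.5 with the bar pressed right down to its stop, bar level. The blank passes under the jaw only above about 0.27; clamped on the blank it reads about 0.2. Pressed at mid-width it takes about 4.5 N to start, 7.5 N to hold right down; let go, it springs back.
- clip_bar (a point): Top of the thumb bar at mid-length and mid-width, moving with it: 14 mm above the channel floor at rest; pressed right down 2.5 mm above it (lower than the blank's top), x = +36, y = -9 mm in the block's frame. The bar is 130 mm long (y = -74 to +56) and, level, spans x = +13 to +48. It can be pressed anywhere along its length, and a fingertip can slide along it.
- clip_jaw (a point): Underside of the jaw's tip, mid-length (y = +44 mm in the block's frame). The jaw is 24 mm long (y = +32 to +56), 13 mm deep, and overhangs the channel from the fence side to x = -8 mm. Its tip is 2 mm above the channel floor at rest; with the bar right down all of it is at least 8 mm above the floor.
- stop_face (a point): Middle of the face of the end stop that the blank must meet: x = -11.75, y = +58, z = +31 mm in the block's frame. The stop is a fixed steel bar across the channel, 6 mm tall above the channel floor.
- hammer: Loose hammer with a wooden handle, 240 mm long, lying on the bench beyond the thumb bar. Bystander. Origin near its middle.
- punch_case: Loose blue case of steel punches, 34 x 48 x 52 mm, standing past the end-stop end of the block. Bystander. Origin: centre of its underside.
- jar: Loose small open glass jar, 56 mm across, 40 mm tall, on the robot's side of the block. Bystander. Origin: centre of its underside.
- punch: Loose square steel punch, 6.5 mm thick, 64 mm long, lying on the robot's side of the block. Bystander. Origin: underside of its shank's middle.

How it is judged:
By the outcome, as a careful person would: the job done as asked, in the order asked, and still so for the second after the job is handed in, with the robot touching nothing.
It also fails if it takes over 48 s, if anything falls off the work surface, if the arm or the gripper's body presses on something with over 40 N, if the wrist force passes 120 N, or if a joint passes its speed limit or range.

## Working session

There is one attempt and no reset: what is moved stays moved. The work goes in short steps, Python scripts to look and compute and a shell command to move; the robot and the scene stay as the last step left them, time stands still between calls to the robot, and variables do not carry over. Pictures are saved under pics/ and viewed, at most 10 in all, crops included, and the job is handed in when it is done.

```bash
mkdir -p pics; ls; python3 - <<'E'
from workcell import manip
import cv2,numpy as np
s=manip.read_state(); print({k:np.round(v,3) for k,v in s.items()})
ims=[]
for n in ("scene","top"):
    c=manip.camera(n); cv2.imwrite(f"pics/{n}0.png",c["image"][...,::-1]); print(n,c["fx"],c["fy"],c["cx"],c["cy"],c["D"],np.round(c["R"],4).tolist(),c["t"])
    for l in ("block","blank","clip","hammer","jar","punch","punch_case"):
        r=manip.boxes_of(n,l); print(l,[(round(q["conf"],2),np.round(np.array(q["box"])*[640,480,640,480]).tolist()) for q in r[:2]])
c=manip.camera("wrist"); print(c["T_tool_cam"],c["fx"])
E
```

```text
pics
{'t': np.float64(0.0), 'joint_pos': array([-1.35 ,  0.629,  0.038,  1.518, -0.027,  0.996, -0.02 ]), 'joint_velocities': array([ 0.001,  0.   ,  0.   ,  0.   , -0.001, -0.   , -0.   ]), 'joint_torque': array([ 0.0000e+00, -5.6340e+01,  1.2260e+00, -1.9345e+01,  1.1000e-02,
        1.1000e-02,  0.0000e+00]), 'tool_pos': array([0.184, 0.623, 0.23 ]), 'orientation': array([-4.490e-01, -3.109e+00,  3.000e-03]), 'ft_force': array([ 0.292, -0.099,  0.267]), 'wrist_torque': array([-0.013, -0.047, -0.026]), 'finger_force': np.float64(0.0), 'width': np.float64(0.086)}
scene 481.8459030116259 481.8459030116259 323.27529371792394 226.94930410152074 [-0.01399037  0.          0.          0.          0.        ] [[0.258, 0.9661, -0.0088], [0.5327, -0.1499, -0.8329], [-0.806, 0.2102, -0.5533]] [-0.22274955 -0.22796123  1.10921424]
block [(0.91, [298.0, 255.0, 145.0, 93.0])]
blank [(0.74, [293.0, 238.0, 41.0, 26.0]), (0.33, [300.0, 244.0, 94.0, 46.0])]
clip [(0.83, [302.0, 242.0, 96.0, 48.0])]
hammer [(0.9, [379.0, 293.0, 168.0, 109.0])]
jar [(0.61, [294.0, 200.0, 34.0, 41.0])]
punch [(0.7, [37
[... 287 characters left out ...]
.078], [0.0783, -0.0123, -0.9969]] [0.05996793 0.58857227 0.65638814]
block [(0.63, [338.0, 290.0, 140.0, 119.0])]
blank [(0.63, [343.0, 300.0, 55.0, 37.0])]
clip [(0.86, [338.0, 275.0, 104.0, 68.0]), (0.3, [345.0, 299.0, 54.0, 37.0])]
hammer [(0.79, [281.0, 211.0, 172.0, 103.0])]
jar [(0.85, [320.0, 391.0, 42.0, 47.0])]
punch [(0.47, [393.0, 357.0, 47.0, 12.0])]
punch_case [(0.88, [231.0, 335.0, 45.0, 42.0])]
[[ 1.00955884e-03 -9.59718928e-01 -2.80960068e-01  7.08661067e-02]
 [ 9.99999431e-01  1.06548896e-03 -4.63113998e-05  1.18782534e-03]
 [ 3.43805777e-04 -2.80959862e-01  9.59719458e-01 -1.41559271e-01]
 [ 0.00000000e+00  0.00000000e+00  0.00000000e+00  1.00000000e+00]] 432.1732082069673
```

```bash
python3 - <<'E'
import cv2
a=cv2.imread("pics/top0.png")[180:430,200:440]
cv2.imwrite("pics/topc.png",cv2.resize(a,None,fx=2.4,fy=2.4,interpolation=cv2.INTER_CUBIC))
E
```

```text
(no output)
```

View pics/topc.png

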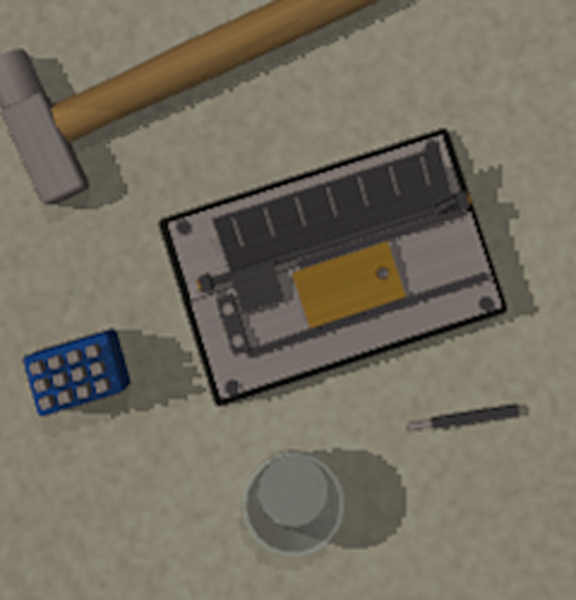

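View pics/scene0.png

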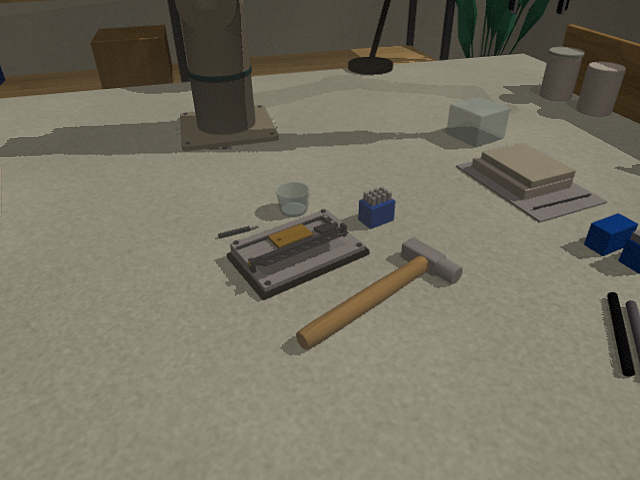

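The top crop shows the block, yawed about 17°. In crop pixels (÷2.4, then offset 200,180) the pad corners are (163,219), (445,130), (505,311) and (218,403), and the blank corners are (294,270), (390,243), (407,297) and (309,327). The scene view agrees: the bar is on the far side and the stop end is beside the blue case.

```bash
cat > h.py <<'E'
import numpy as np,cv2
from scipy.spatial.transform import Rotation as Ro
def cam(c,s=None):
    K=np.array([[c["fx"],0,c["cx"]],[0,c["fy"],c["cy"]],[0,0,1]])
    if "R" in c and c.get("R") is not None: R=np.array(c["R"]);t=np.array(c["t"])
    else:
        T=np.eye(4);T[:3,:3]=Ro.from_rotvec(s["orientation"]).as_matrix();T[:3,3]=s["tool_pos"]
        M=np.linalg.inv(T@np.array(c["T_tool_cam"]));R=M[:3,:3];t=M[:3,3]
    return K,np.array(c["D"]),R,t
def ray(cm,px,z):
    K,D,R,t=cm
    p=cv2.undistortPoints(np.array(px,float).reshape(-1,1,2),K,D)[:,0]
    d=np.c_[p,np.ones(len(p))]@R; C=-R.T@t
    return C+d*((z-C[2])/d[:,2])[:,None]
def proj(cm,X):
    K,D,R,t=cm
    return cv2.projectPoints(np.array(X,float),cv2.Rodrigues(R)[0],t,K,D)[0][:,0]
def fit(P,Q):  # planar rigid: world P = Rz Q + t
    p,q=P[:,:2]-P[:,:2].mean(0),Q-Q.mean(0)
    a=np.arctan2((q[:,0]*p[:,1]-q[:,1]*p[:,0]).sum(),(q*p).sum())
    A=np.array([[np.cos(a),-np.sin(a)],[np.sin(a),np.cos(a)]])
    t=P[:,:2].mean(0)-A@Q.mean(0); return a,t,np.linalg.norm(Q@A.T+t-P[:,:2],axis=1)
E
python3 - <<'E'
from h import *
from workcell import manip
c=cam(manip.camera("top")); o=np.array([200,180]);f=lambda a:np.array(a)/2.4+o
for z in (0,.006):
    P=ray(c,f([(163,219),(445,130),(505,311),(218,403)]),z)
    a,t,e=fit(P,np.array([[56,88],[56,-88],[-56,-88],[-56,88]])/1e3); print(z,np.degrees(a),t,e,np.linalg.norm(np.diff(P,axis=0),axis=1))
B=ray(c,f([(294,270),(390,243),(407,297),(309,327)]),.034)
b,u,e=fit(B,np.array([[16,28],[16,-28],[-16,-28],[-16,28]])/1e3);print(np.degrees(b),u,e)
A=np.array([[np.cos(a),-np.sin(a)],[np.sin(a),np.cos(a)]]);print("blank in block",(u-t)@A*1e3)
for n in ["jar","hammer","punch_case"]:
    q=manip.boxes_of("top",n)[0]["box"];print(n,ray(c,[[q[0]*640,q[1]*480]],.02))
print(Ro.from_rotvec(manip.read_state()["orientation"]).as_matrix().round(3))
E
```

```text
0 18.718874145790235 [0.5217641  0.05155707] [0.00222103 0.00205203 0.00161001 0.00156034] [0.17215317 0.11026259 0.17343199]
0.006 18.718874145790238 [0.52186882 0.0518096 ] [0.00309421 0.0029226  0.0024908  0.00243937] [0.17067632 0.10931668 0.17194417]
17.382455173122572 [0.51204516 0.0435328 ] [0.00055547 0.00067061 0.00055068 0.00022283]
blank in block [-11.96026473  -4.68633502]
jar [[0.38994264 0.0741763  0.02      ]]
hammer [[0.62657206 0.13438307 0.02      ]]
punch_case [[0.45887878 0.19501687 0.02      ]]
[[-0.959  0.283 -0.   ]
 [ 0.283  0.959  0.   ]
 [ 0.     0.    -1.   ]]
```

```bash
python3 -m crank '[[0.6,-1,-0.1,0,0,-0.154,0.2],[0.6,-1,-0.1,0,0,-0.154,0.2],[0.6,-1,-0.1,0,0,-0.154,0.2],[0.6,-1,-0.1,0,0,-0.154,0.2],[0.6,-1,-0.1,0,0,-0.154,0.2],[0.6,-1,-0.1,0,0,-0.154,0.2],[0.6,-1,-0.1,0,0,-0.154,0.2],[0.6,-1,-0.1,0,0,-0.154,0.2]]'
```

```text
t: 2.05
tool_pos: [0.3637, 0.3243, 0.2015]
orientation: [-1.842, -2.544, -0.001]
ft_force: [-0.2, -0.3, -0.3]
width: 0.0341
finger_force: 0.0
```

```bash
python3 -m crank '[[0.6,-1,-0.1,0,0,0,0.2],[0.6,-1,-0.1,0,0,0,0.2],[0.6,-1,-0.1,0,0,0,0.2],[0.6,-1,-0.1,0,0,0,0.2],[0.6,-1,-0.1,0,0,0,0.2],[0.6,-1,-0.1,0,0,0,0.2],[0.6,-1,-0.1,0,0,0,0.2],[0.6,-1,-0.1,0,0,0,0.2]]'
python3 - <<'E'
from h import *
from workcell import manip
s=manip.read_state(); c=manip.camera("wrist"); im=c["image"].copy(); cv2.imwrite("pics/w1.png",im[...,::-1])
np.savez("w1",tp=s["tool_pos"],o=s["orientation"]); print(s["tool_pos"],s["width"])
E
```

```text
t: 3.05
tool_pos: [0.5436, 0.0256, 0.1711]
orientation: [-1.84, -2.545, -0.001]
ft_force: [0.6, 0.2, 0.5]
width: 0.0338
finger_force: 0.0
[0.54356205 0.02563861 0.17105956] 0.03377455694414326
```

View pics/w1.png

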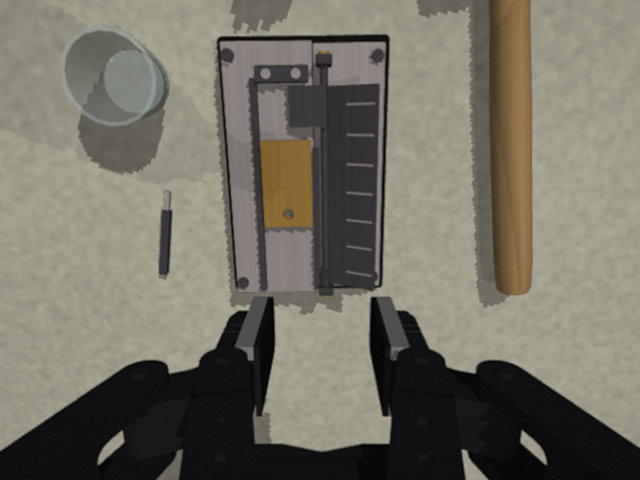

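The wrist view shows the block nearly square to the picture. Pad corners are at (220,38), (388,37), (381,288) and (236,290); the blank's corners are at (261,140), (311,139), (313,228) and (264,228). The fingers are below, straddling the fence.

```bash
cat > m.py <<'E'
from h import *
from workcell import manip
d=np.load("w1.npz"); c=cam(manip.camera("wrist"),{"tool_pos":d["tp"],"orientation":d["o"]})
print(Ro.from_rotvec(d["o"]).as_matrix().round(3))
P=ray(c,[(220,38),(388,37),(381,288),(236,290)],0.003)
a,t,e=fit(P,np.array([[-56,88],[56,88],[56,-88],[-56,-88]])/1e3); print(np.degrees(a),t,e,np.linalg.norm(np.diff(P,axis=0),axis=1))
B=ray(c,[(261,140),(311,139),(313,228),(264,228)],.034)
b,u,e=fit(B,np.array([[-16,28],[16,28],[16,-28],[-16,-28]])/1e3);print(np.degrees(b),u,e)
A=np.array([[np.cos(b),-np.sin(b)],[np.sin(b),np.cos(b)]])
f=lambda X:((X[:,:2]-t)@A*1e3).round(1)
print("blank in block",f(B),f(u[None]))
print("stop face px",f(ray(c,[(282,82)],.034)),"bar outer",f(ray(c,[(378,84),(371,289)],.0455)),"jaw",f(ray(c,[(288,127),(289,86)],.036)))
np.savez("pose",b=b,t=t,u=u)
for w in [(12,-52)]: print(w, t+A@np.array(w)/1e3)
E
python3 m.py
```

```text
[[-0.314  0.95  -0.001]
 [ 0.95   0.314  0.001]
 [ 0.002 -0.    -1.   ]]
18.81634487801594 [0.5245182  0.05187135] [0.00142167 0.00120571 0.00019359 0.00074611] [0.10949422 0.17630582 0.11177759]
18.70472901548023 [0.51467799 0.0454156 ] [0.00057525 0.00095123 0.00083713 0.00068379]
blank in block [[-27.1  25.5]
 [  4.3  26. ]
 [  4.9 -31.7]
 [-27.7 -31.5]] [[-11.4  -3. ]]
stop face px [[-12.7  59.5]] bar outer [[ 43.9  57.2]
 [ 43.2 -70.9]] jaw [[-9.7 33.3]
 [-8.4 57.1]]
(12, -52) [0.55256034 0.00646608]
```

```bash
python3 -m crank '[[0.018,-0.057,-0.2,0.0013,-0.004,0.001,0.2],[0.018,-0.057,-0.39,0.0013,-0.004,0.001,0.2],[0.018,-0.057,-0.39,0.0013,-0.004,0.001,0.2],[0.018,-0.057,-0.39,0.0013,-0.004,0.001,0.2]]'
python3 - <<'E'
from h import *
from workcell import manip
s=manip.read_state(); c=manip.camera("wrist"); im=c["image"].copy()
cv2.imwrite("pics/w2.png",im[...,::-1]); print(s["tool_pos"],s["ft_force"],s["width"])
print(Ro.from_rotvec(s["orientation"]).as_matrix().round(4))
d=np.load("pose.npz");b=d["b"];A=np.array([[np.cos(b),-np.sin(b)],[np.sin(b),np.cos(b)]]);print((s["tool_pos"][:2]-[.5235,.0517])@A)
E
```

```text
t: 3.65
tool_pos: [0.5504, 0.0075, 0.056]
orientation: [1.824, 2.537, 0.036]
ft_force: [0.4, -0.2, 0.4]
width: 0.034
finger_force: 0.0
[0.55038691 0.0074716  0.05600674] [ 0.38843169 -0.17387179  0.42839005] 0.03403400059534569
[[-3.186e-01  9.475e-01  2.740e-02]
 [ 9.479e-01  3.185e-01  8.800e-03]
 [-4.000e-04  2.870e-02 -9.996e-01]]
[ 0.01128319 -0.05051482]
```

View pics/w2.png

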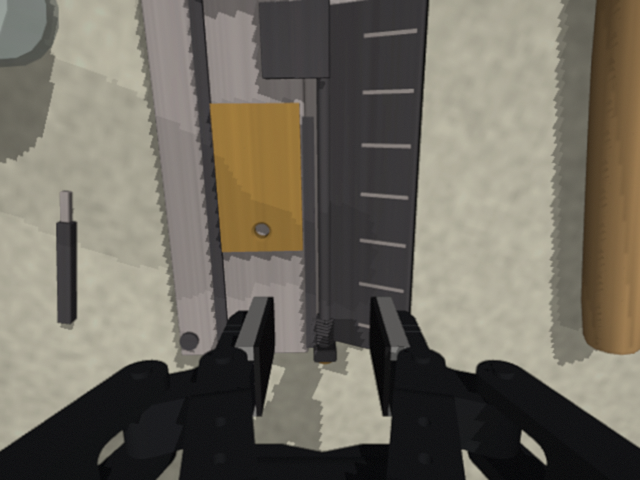

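The fingers are lined up: the left tip is over the channel behind the blank (trailing edge at row 252), and the right tip is over the bar. Lowering in small steps.

```bash
python3 -m crank '[[0,0,-0.015,0,0,0,0.2],[0,0,-0.03,0,0,0,0.2],[0,0,-0.03,0,0,0,0.2]]'; python3 -m crank '[[0,0,-0.012,0,0,0,0.2],[0,0,-0.024,0,0,0,0.2],[0,0,-0.024,0,0,0,0.2]]'
```

```text
t: 4.08
tool_pos: [0.5493, 0.0065, 0.0456]
orientation: [1.826, 2.537, 0.034]
ft_force: [-0.1, -0.4, -0.2]
width: 0.0344
finger_force: 0.0
t: 4.45
tool_pos: [0.55, 0.0065, 0.0383]
orientation: [1.826, 2.536, 0.035]
ft_force: [-0.6, 0.5, 4.0]
width: 0.0341
finger_force: 2.1
```

```bash
python3 -m crank '[[0,0,-0.01,0,0,0,0.2],[0,0,-0.02,0,0,0,0.2],[0,0,-0.02,0,0,0,0.2]]'; python3 -m crank '[[0,0,-0.01,0,0,0,0.2],[0,0,-0.01,0,0,0,0.2]]'
```

```text
t: 4.82
tool_pos: [0.5511, 0.0069, 0.0328]
orientation: [1.825, 2.535, 0.037]
ft_force: [2.0, 0.1, 5.7]
width: 0.0341
finger_force: 2.9
t: 5.08
tool_pos: [0.5514, 0.007, 0.03]
orientation: [1.824, 2.535, 0.038]
ft_force: [2.2, 1.8, 6.6]
width: 0.034
finger_force: 3.5
```

```bash
python3 -m crank '[[0,0,-0.007,0,0,0,0.2],[0,0,-0.007,0,0,0,0.2]]'; python3 -m crank '[[0,0,-0.005,0,0,0,0.2],[0,0,-0.005,0,0,0,0.2]]'
python3 - <<'E'
from workcell import manip
import cv2
c=manip.camera("wrist"); a=c["image"][...,::-1]
b=manip.camera("scene")["image"][190:310,220:380,::-1]
b=cv2.resize(b,(640,480),interpolation=cv2.INTER_CUBIC)
cv2.imwrite("pics/w3.png",cv2.resize(cv2.hconcat([cv2.UMat(a.copy()).get(),b]),(800,300)))
s=manip.read_state();print(s["tool_pos"],s["ft_force"])
E
```

```text
t: 5.32
tool_pos: [0.5514, 0.007, 0.0287]
orientation: [1.824, 2.534, 0.039]
ft_force: [-0.4, 1.2, 13.5]
width: 0.0349
finger_force: 6.9
t: 5.58
tool_pos: [0.5515, 0.007, 0.0283]
orientation: [1.824, 2.534, 0.04]
ft_force: [-3.3, 0.6, 24.6]
width: 0.0338
finger_force: 12.2
[0.55150114 0.00702844 0.02833388] [-2.87889473  1.68969473 24.18066471]
```

View pics/w3.png

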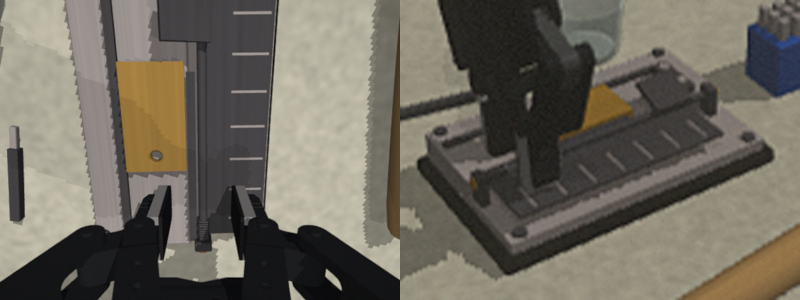

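The right tip has the bar flat on its stop, and the left tip is in the channel behind the untouched blank (trailing edge about 8 mm ahead). I'll ease the pressure a little and push along block +y.

```bash
python3 -m crank '[[0,0,0.005,0,0,0,0.2],[-0.005,0.0145,0.005,0,0,0,0.2],[-0.01,0.029,0.005,0,0,0,0.2],[-0.015,0.0435,0.005,0,0,0,0.2],[-0.0195,0.058,0.005,0,0,0,0.2],[-0.0195,0.058,0.005,0,0,0,0.2]]'
```

```text
t: 6.42
tool_pos: [0.547, 0.0203, 0.0288]
orientation: [1.826, 2.527, 0.036]
ft_force: [3.2, -6.0, 11.9]
width: 0.0343
finger_force: 5.9
```

```bash
python3 -m crank '[[-0.005,0.0145,0,0,0,0,0.2],[-0.01,0.029,0,0,0,0,0.2],[-0.0145,0.0435,0,0,0,0,0.2],[-0.0195,0.058,0,0,0,0,0.2],[-0.0195,0.058,0,0,0,0,0.2]]'
python3 - <<'E'
from workcell import manip
import cv2
s=manip.read_state();print(s["tool_pos"],s["ft_force"])
c=manip.camera("wrist"); a=c["image"][...,::-1].copy()
b=manip.camera("scene")["image"][190:310,220:380,::-1]
b=cv2.resize(b,(640,480),interpolation=cv2.INTER_CUBIC)
cv2.imwrite("pics/w4.png",cv2.resize(cv2.hconcat([a,b]),(800,300)))
E
```

```text
t: 7.05
tool_pos: [0.5414, 0.0376, 0.0289]
orientation: [1.826, 2.526, 0.036]
ft_force: [3.4, -6.5, 13.0]
width: 0.034
finger_force: 6.1
[0.54142336 0.0375897  0.02888677] [ 3.42967242 -6.45668221 13.042833  ]
```

View pics/w4.png

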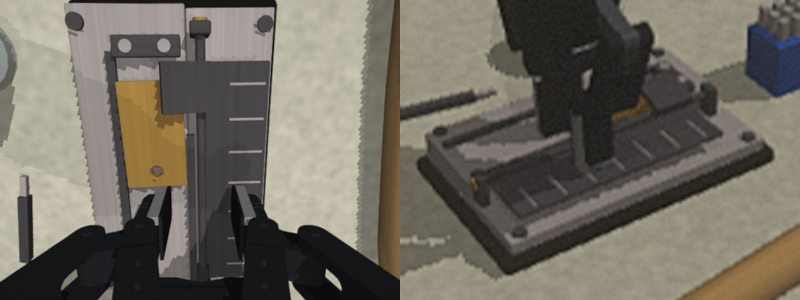

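The blank is moving and its leading end is passing under the open jaw. About 9 mm remains to the stop.

```bash
python3 -m crank '[[-0.004,0.0125,0,0,0,0,0.2],[-0.0085,0.025,0,0,0,0,0.2],[-0.0085,0.025,0,0,0,0,0.2]]';  python3 -m crank '[[-0.003,0.008,0,0,0,0,0.2],[-0.003,0.008,0,0,0,0,0.2]]'
```

```text
t: 7.52
tool_pos: [0.539, 0.045, 0.0289]
orientation: [1.826, 2.526, 0.036]
ft_force: [2.6, -7.2, 11.6]
width: 0.0347
finger_force: 6.2
t: 7.78
tool_pos: [0.5382, 0.0472, 0.0289]
orientation: [1.826, 2.525, 0.036]
ft_force: [1.8, -6.4, 12.9]
width: 0.034
finger_force: 6.2
```

```bash
python3 -m crank '[[-0.004,0.012,0,0,0,0,0.2],[-0.004,0.012,0,0,0,0,0.2]]';  python3 -m crank '[[-0.004,0.012,0,0,0,0,0.2],[-0.004,0.012,0,0,0,0,0.2]]'
python3 - <<'E'
from workcell import manip
import cv2
c=manip.camera("wrist"); a=c["image"][...,::-1]
cv2.imwrite("pics/w5.png",cv2.resize(a[50:400,120:480],None,fx=1.6,fy=1.6))
E
```

```text
t: 8.02
tool_pos: [0.5379, 0.0481, 0.0289]
orientation: [1.826, 2.522, 0.034]
ft_force: [3.8, -12.7, 11.0]
width: 0.0339
finger_force: 9.8
t: 8.28
tool_pos: [0.5377, 0.0485, 0.029]
orientation: [1.826, 2.517, 0.031]
ft_force: [5.4, -18.5, 8.5]
width: 0.0341
finger_force: 12.8
```

View pics/w5.png

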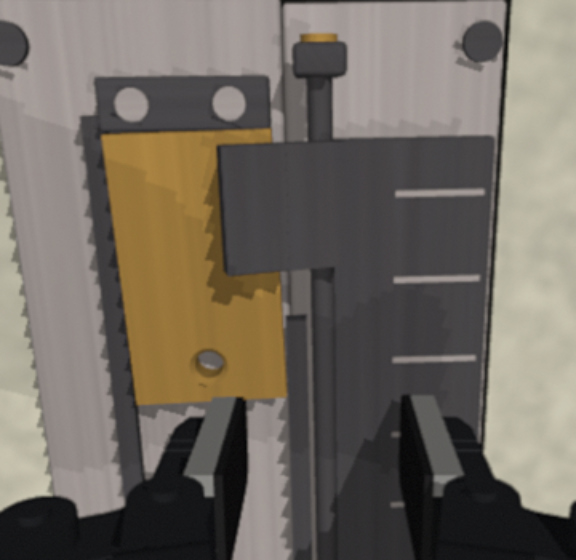

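The blank sits against the stop (leading edge at crop row 130, no gap), the jaw is over it, and force along the channel rose from 7 to 18 N. I'll back the tip off with the bar still held down, then lift.

```bash
python3 -m crank '[[0.004,-0.012,0,0,0,0,0.2],[0.0085,-0.025,0,0,0,0,0.2],[0.0135,-0.04,0,0,0,0,0.2],[0.0135,-0.04,0,0,0,0,0.2]]'
```

```text
t: 8.82
tool_pos: [0.5379, 0.0478, 0.0289]
orientation: [1.823, 2.536, 0.04]
ft_force: [-0.9, 2.0, 16.1]
width: 0.0338
finger_force: 9.4
```

```bash
python3 -m crank '[[0.005,-0.015,0,0,0,0,0.2],[0.009,-0.027,0,0,0,0,0.2],[0.009,-0.027,0,0,0,0,0.2]]'
```

```text
t: 9.2
tool_pos: [0.5393, 0.0431, 0.0288]
orientation: [1.822, 2.542, 0.042]
ft_force: [-2.7, 9.3, 18.6]
width: 0.0342
finger_force: 9.1
```

```bash
python3 -m crank '[[0,0,0.015,0,0,0,0.2],[0,0,0.03,0,0,0,0.2],[0,0,0.045,0,0,0,0.2],[0,0,0.065,0,0,0,0.2],[0,0,0.15,0,0,0,0.2],[0,0,0.3,0,0,0,0.2],[0,0,0.4,0,0,0,0.2],[0,0,0.4,0,0,0,0.2]]'
python3 - <<'E'
from workcell import manip
import cv2
a=manip.camera("wrist")["image"][...,::-1].copy(); b=manip.camera("top")["image"][...,::-1].copy()
c=cv2.hconcat([a,b]); cv2.imwrite("pics/w6f.png",a)
cv2.imwrite("pics/w6.png",cv2.resize(a,(800,600)))
for n in ("jar","hammer","punch_case","punch"): print(n,[x*y for x,y in zip(manip.boxes_of("top",n)[0]["box"],[640,480,640,480])])
E
```

```text
t: 10.2
tool_pos: [0.5399, 0.0379, 0.1492]
orientation: [1.825, 2.533, 0.038]
ft_force: [-0.2, -0.2, 0.9]
width: 0.0344
finger_force: 0.0
jar [305.98400000000004, 387.98400000000004, 11.584000000000001, 35.184000000000005]
hammer [280.768, 212.928, 171.072, 104.88]
punch_case [229.44, 336.048, 43.327999999999996, 39.120000000000005]Traceback (most recent call last):
  File "<stdin>", line 6, in <module>
IndexError: list index out of range
```

View pics/w6.png

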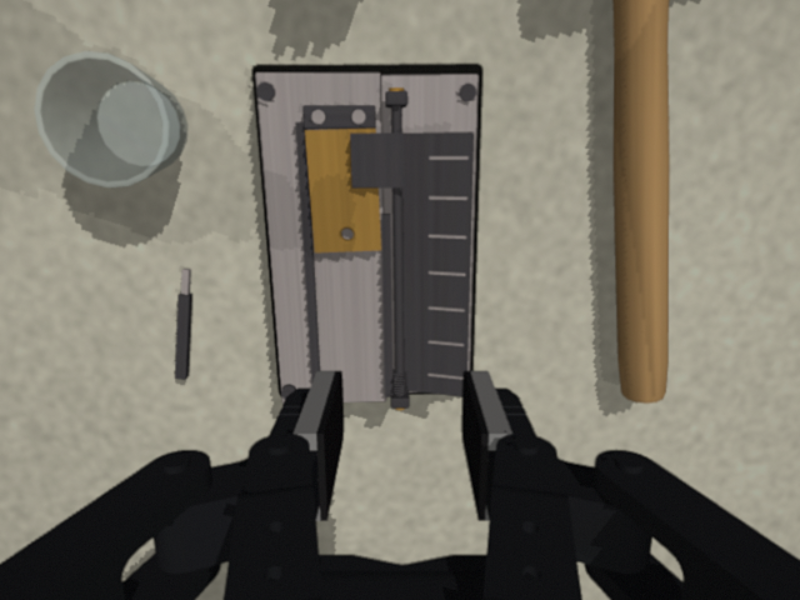

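The blank is against the stop (leading edge at row 129, directly under the stop bar at rows 106–128). The jaw is down on it, the bar has sprung back, the bystanders are where they were, and the robot is clear.

```bash
python3 -c "
from workcell import manip
print(manip.sign_off())"
```

```text
the job is handed in; nothing more can be done
None
```

The blank is home against the end stop with the jaw clamped on it, nothing around the block appears to have moved, and the job was handed in at about 10 s.

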